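Snap the sambal jar's lid on in the hand press and hold the carriage out at the clip

ROBOT

A 6-joint arm with a two-finger parallel gripper is mounted at the origin on the work surface. World frame = base frame: x ahead of the robot, y to its left, z up, the work surface at z = 0. Lengths are in m, angles in rad, forces in N, time in s.
With the tool pointing down it reaches from about 0.375 to 0.975 m from the base axis. Payload 3.8 kg.
Tool frame: the origin (TCP) lies at the very end of the fingers, on their centre line; the grasp point (between the pads) lies 19 mm behind it; z points along the fingers, x is the direction in which the jaws open and shut, and the axes are right-handed (so a half turn about z gives the same grasp; the last joint's range is limited). The gripper opens to 85 mm and grips with 20 to 120 N. Pads are 22 mm wide; open, the fingers measure 114 mm over their backs; the gripper's body (76 mm by 85 mm) begins 54 mm behind the grasp point. The pads swing forward as they close: fully open they stand 13 mm farther back than shut.
Start: joints at [-1.207, 0.264, 1.604, -0, 1.274, -0.037], TCP at [0.263, -0.622, 0.231] pointing down, gripper open.
Joint ranges: [-2.63, 2.63], [-0.94, 2.18], [0.31, 2.57], [-1.31, 4.45], [0, 2.66], [-2.55, 2.55]. Speed limits (rad/s): [2.57, 2.57, 3.14, 3.14, 3.14, 3.14].

INTERFACE

Orientations are given as a rotation vector (axis times angle).
In Python, from workcell import readout, imaging, order gives the robot as it stands.
- The arm moves only by the tool servo_tool, never from a script. Its argument "series" is a list of rows, each a list of 3 entries, a list of its own where there are three numbers: the shift along the tool's x, y, z normalised to -1 to 1, where 1 is 50 mm, then the turn, a rotation vector about the tool's x, y, z normalised to -1 to 1, where 1 is 0.1 rad, then the opening, from 0 (shut) to 1 (fully open). A call has 1 to 8 rows; each row shifts and turns the commanded pose from where the row before left it, along the tool's axes as they then stand; what a row does not reach is not made up. A row lasts 1/10 s, in which the tool goes at most 50 mm and 8.59 degrees, less where a joint would pass 70% of its speed; a pose out of reach is approached as far as the arm can. A call with a number of a shift or a turn outside -1 to 1 is refused whole. A call with a gripper value outside its range is refused whole. The fingers move at their own pace and stop on an object; "grip_force" is the grip in N (left out, the last holds). Time passes only in rows, so rows that do not move let the fingers close. It gives the time, the measured TCP pose, the force and the opening at its end, in the units of the state.
- readout.read_state(): the state, without advancing time (a new reading comes with each control period).
- imaging.read_camera(name): name is "scene" or "top" or "wrist"; returns a dict with "image" (480x640x3 uint8, red, green, blue), "z_map" (480x640 float32, m along the optical axis (not along the pixel's ray), 0 where there is no reading), "vertical_fov" (degrees; the focal length in pixels is half the picture's height over the tangent of half this angle, whatever the lens; pixels are square), "cx", "cy" (the principal point, pixels), "R" (3x3) and "t" (3): a world point X has camera coordinates R X + t; the wrist camera has in their place "hand_eye" (4x4, takes a point from camera to tool coordinates, whose origin is the TCP and whose axes are the tool frame's). Camera axes: x right, y down, z forward; pixel columns grow to the right and rows downward; lengths in m; the calibration is good to about 2 mm. A picture is of the moment at which its call begins: read the wrist's pose just before it.
- order.finish_job(): hands the job in, once; it reports no verdict.
The state is a dict: "time": time; "q": joint angles; "joint_vel": joint speeds; "joint_torque": joint torques, N m; "tool_pos": TCP position; "tcp_rot": TCP orientation; "wrist_force": force on the tool from outside, world axes, zero at the start; "torque": the same for the moment, N m; "width": opening from 0.0 (shut) to 1.0 (fully open).
Only numpy, scipy, OpenCV 4.12 (cv2) and the standard library are available. Lean on these libraries where they do the work, as an engineer would, in place of code of your own. Each camera call takes 0.05 s, during which the arm holds its last target. There are 200 camera calls.

TASK

Press the lever of the lid press down to its stop so that the lid snaps onto the jar, and let the lever spring back up. Then pull the sprung carriage out by its post until the carriage's front edge is level with the pointer of the clip on the rail, with the jar still standing in its ring, and keep holding it there: the program finishes while you hold it, so that I can take the jar out. Do not shift the clip or disturb the other things on the slab.

Things in the scene. Friction and masses are not known exactly. Their poses are not given: they have to be found in the camera images.
- press: Hand lid press, grey C-frame bolted down. Origin on the slab straight below the ram, z up, yaw -0.3 to +0.12 rad. Base 150 (x) by 360 (y -250 to +110), 18 thick; column at the +y end; head 64 wide in x, y -30 to +105, 165 to 215 high. The lever sticks out of the head to press -x; the carriage pulls out along press -y. (sizes in mm)
- lever (a joint): Sprung lever, rad: 0 = up (rest), 0.5 = down at its stop. Pivot axis parallel to the press's y at press x -40, 190 high. About 3.5 N at the bar at first, 10 N just before the stop; it drives the ram, which pushes the lid on over the last fifth of the swing, fully only at the stop. Springs back when let go. (sizes in mm)
- lever_bar (a point): Centre of the lever's wooden cross bar: a round bar 20 in diameter, 70 long along the press's y, 130 from the pivot. At rest it is 32 above the pivot height (222 above the slab), at the stop 32 below (158 above the slab), at both press x about -166. Pressed straight down from above. (sizes in mm)
- carriage (a joint): Sprung carriage, m: 0 = home under the ram, grows as it is pulled out along the press's -y, end of travel 0.13. A spring pulls it home with about 4 N at home and 10 N at 100 mm out. (sizes in mm)
- post (a point): Grip of the carriage: upright round wooden post, 22 in diameter, from 30 to 95 above the slab; this point is on its axis, 72 above the slab and 125 in front (press -y) of the nest centre. Stands free; can be pinched from above in any direction. (sizes in mm)
- front_edge (a point): Middle of the top of the carriage plate's straight front edge (the edge farthest to press -y), 30 above the slab. The plate is 94 wide and 185 long. (sizes in mm)
- clip_mark (a point): The mark: tip of the pointer (4 thick along y, 36 above the slab, just above the carriage plate, whose front edge passes below it) of a brass clip, 22 x 18 x 18, top 40 above the slab, on the rail on the press's +x side. 50 to 100 ahead of the home front edge (varies), 30 to the +x side of the carriage's middle line. 6 N would push the clip along: do not. (sizes in mm)
- nest (a point): Centre of the floor of the grey ring (inner radius 32, 12 high) on the carriage that the jar stands in, 30 above the slab. (sizes in mm)
- jar_mid (a point): White plastic jar in the nest, radius 30, 62 tall to the shoulder; this point is on its axis, 42 above its underside. Its z axis points up when upright. With its lid set on loosely it is 90 tall, with the lid snapped on 84. It is not handled directly. (sizes in mm)
- lid (a joint): The jar's white flip-top lid, m: 0 = set on loosely, 0.006 = pushed all the way on; it stays where it is pushed. (sizes in mm)
- full_jar_mid (a point): another white plastic flip-top jar, already closed, radius 30, 84 tall; bystander beside the press. Centre. (sizes in mm)
- mug_mid (a point): blue enamel mug, radius 40, 80 tall; bystander. Centre. (sizes in mm)
- mortar_mid (a point): heavy grey stone mortar, radius 85, 75 tall; bystander. Centre. (sizes in mm)
- pestle_mid (a point): short dark wooden pestle standing on end, 130 tall; bystander. Centre. (sizes in mm)
- spoon_mid (a point): steel spoon lying flat; bystander. Middle of it. (sizes in mm)
- spare_lid_mid (a point): loose white lid lying flat, radius 31, 22 tall; bystander on the far side of the press. Centre. (sizes in mm)
Things that resemble listed ones, but are neither listed nor needed, are in the scene too. Leave any green or orange look-alike of the part that bears jar_mid alone.

How it is judged:
On the way, in this order (a step that is already met when the one before it is completed fails the run):
1. the lever is pressed to its stop (within 0.05 rad) and the lid is on (pushed at least 4 of its 6 mm) (value of joint lever above 0.45 rad and value of joint lid above 0.004 m and value of joint carriage below 0.01 m), for 0.03 s.
2. the lever has sprung back up (within 0.06 rad of rest) (value of joint lever below 0.06 rad), for 0.2 s.
At the end, for the whole second after the job is handed in: The carriage is held still by the fingers with its front edge within 6 mm of the clip's pointer (along the pull), against its spring; the lever is up; the lid is on (at least 4 of 6 mm); the jar stands upright in its ring (y of front_edge in the frame of clip_mark between -0.006 and 0.006 m and contact force between the fingers and carriage above 1.5 N and velocity of joint carriage between -0.01 and 0.01 m/s and value of joint lever below 0.06 rad and value of joint lid above 0.004 m and horizontal distance between jar_mid and nest below 0.008 m and distance between jar_mid and nest below 0.05 m and angle between jar_mid's own z axis and vertical below 0.12 rad); the arm keeps its last pose, push and grip.
It fails at once if the clip is shifted by more than 4 mm (distance of clip_mark from where it was at the start of the episode above 0.004 m).
It fails at once if a bystander is moved by more than 30 mm (distance of any of full_jar_mid, mug_mid, mortar_mid, pestle_mid, spoon_mid, spare_lid_mid from where it was at the start of the episode above 0.03 m).
It also fails if it takes over 45 s, if anything falls off the work surface, if the arm or the gripper's body presses on something with over 40 N, if the wrist force passes 120 N, or if a joint passes its speed limit or range.

## Working session

There is one attempt and no reset: what is moved stays moved. The work goes in short steps, Python scripts to look and compute and a tool call to move; the robot and the scene stay as the last step left them, time stands still between calls to the robot, and variables do not carry over. Pictures are saved under pics/ and viewed, about 8 in all and at most 12, crops included, and the job is handed in when it is done.

Besides the shell and the picture viewer there is one more tool, called after "Request:" as name(argument=value, ...) on one line, values as JSON. servo_tool: Moves the arm, as the interface text tells. Its arguments: {"type":"object","properties":{"series":{"type":"array","items":{"type":"array"}},"grip_force":{"type":"number"}},"required":["series"]}

```bash
ls; mkdir -p pics; cat > h.py <<'E'
import numpy as np, cv2
from workcell import readout, imaging, order
from scipy.spatial.transform import Rotation as Ro
def cam(name):
    s=readout.read_state(); c=imaging.read_camera(name)
    c['f']=240/np.tan(np.radians(c['vertical_fov'])/2)
    if name=='wrist':
        T=np.eye(4);T[:3,:3]=Ro.from_rotvec(s['tcp_rot']).as_matrix();T[:3,3]=s['tool_pos']
        M=T@np.array(c['hand_eye']);c['Rw'],c['o']=M[:3,:3],M[:3,3]
    else:
        c['Rw']=np.array(c['R']).T;c['o']=-c['Rw']@np.array(c['t'])
    return c
def ray(c,u,v):
    return c['Rw']@np.array([(u-c['cx'])/c['f'],(v-c['cy'])/c['f'],1.])
def onz(c,u,v,z):
    d=ray(c,u,v);return c['o']+d*(z-c['o'][2])/d[2]
def dep(c,u,v):
    return c['o']+ray(c,u,v)*c['z_map'][int(round(v)),int(round(u))]
def tri(c1,p1,c2,p2):
    d1,d2=ray(c1,*p1),ray(c2,*p2);s=np.linalg.lstsq(np.c_[d1,-d2],c2['o']-c1['o'],rcond=None)[0]
    a,b=c1['o']+s[0]*d1,c2['o']+s[1]*d2
    return (a+b)/2,np.linalg.norm(a-b)
def proj(c,X):
    p=c['Rw'].T@(np.array(X)-c['o']);return p[:2]/p[2]*c['f']+[c['cx'],c['cy']]
def save(c,n): cv2.imwrite('pics/'+n,c['image'][:,:,::-1])
E
python3 - <<'E'
from h import *
for n in('scene','top'):
    c=cam(n);save(c,n+'1.png');print(n,c['o'],c['Rw'][:,2],c['f'],(c['z_map']>0).mean())
print(readout.read_state())
E
```

```text
pics
scene [1.48125721 0.93993912 1.00349552] [-0.61785011 -0.56769976 -0.54403881] 542.948413587924 0.9959602864583333
top [0.47403213 0.07699613 1.26453104] [ 0.06889315 -0.00132472 -0.99762316] 468.08171721056914 0.9960807291666667
{'time': 0.1, 'q': array([-1.20689632e+00,  2.64664257e-01,  1.60525407e+00,  1.57879251e-05,
        1.27367572e+00, -3.68823526e-02]), 'joint_vel': array([ 8.82646407e-05, -1.49729144e-03, -4.41385529e-03,  1.55831009e-03,
        3.07395104e-04,  5.32198922e-04]), 'joint_torque': array([-1.23700697e-04, -5.16708219e+01, -3.68589950e+01, -6.38859410e-05,
        6.27268542e-03,  2.49036964e-05]), 'tool_pos': array([ 0.26312327, -0.62088855,  0.23008666]), 'tcp_rot': array([-2.61818448e+00,  1.73415870e+00,  2.54043902e-03]), 'wrist_force': array([ 0.2161943 ,  0.47510576, -0.71186729]), 'torque': array([ 0.02296978,  0.05877015, -0.0252205 ]), 'width': 1.0040340933939336}
```

View pics/scene1.png

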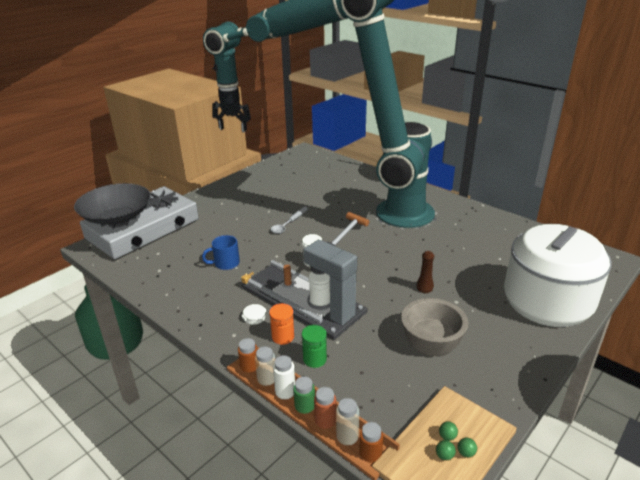

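View pics/top1.png

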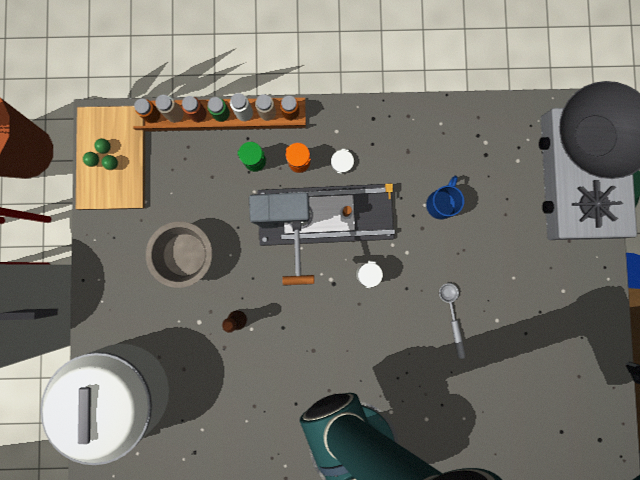

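The top view shows the press at about (320,215). The wooden lever bar is at (298,280), the post at (347,211) and the brass clip at (389,187). The full jar is at (370,273), and the green (252,155) and orange (298,157) jars are look-alikes. The jar meant is the white one inside the press, hidden under the head here and visible in the scene view at (320,290). I'll confirm it in one enlarged crop.

```bash
python3 - <<'E'
from h import *
t=cam('top');s=cam('scene')
a=cv2.resize(t['image'][170:300,240:410],None,fx=4,fy=4,interpolation=cv2.INTER_CUBIC)[:,:,::-1]
b=cv2.resize(s['image'][200:340,230:380],None,fx=4,fy=4,interpolation=cv2.INTER_CUBIC)[:,:,::-1]
h=300
im=np.hstack([cv2.resize(x,(int(x.shape[1]*h/x.shape[0]),h)) for x in(a,b)])
print(im.shape);cv2.imwrite('pics/crop1.png',im)
for c,n,(r0,r1,c0,c1) in((t,'top',(170,300,240,410)),(s,'scene',(200,340,230,380))):
    H=cv2.cvtColor(c['image'],cv2.COLOR_RGB2HSV);m=((H[...,0]<28)&(H[...,1]>110)&(H[...,2]>60)).astype(np.uint8)
    k=np.zeros_like(m);k[r0:r1,c0:c1]=1;m*=k
    N,l,st,ce=cv2.connectedComponentsWithStats(m)
    for i in range(1,N):
        if st[i,4]>8:
            v,u=np.where(l==i);X=np.array([dep(c,x,y) for x,y in zip(u,v)])
            print(n,ce[i].round(1),st[i],np.median(X,0).round(3),X.max(0).round(3),H[l==i].mean(0).round())
E
```

```text
(300, 713, 3)
top [298.5 170.8] [292 170  14   3  32] [0.729 0.132 0.02 ] [0.734 0.15  1.265] [ 11. 206. 100.]
top [388.8 189.2] [385 183   8  16  84] [ 0.673 -0.106  0.039] [0.695 0.077 1.265] [ 19. 170. 194.]
top [347.1 209.8] [343 206   9   9  58] [0.612 0.009 0.095] [0.631 0.019 0.101] [ 13. 177. 128.]
top [297.7 279.6] [282 275  32  10 274] [0.444 0.13  0.231] [0.454 0.164 0.238] [ 13. 177. 145.]
scene [357.2 218.2] [346 212  23  14 155] [0.45  0.128 0.229] [1.481 0.94  1.003] [ 13. 147. 135.]
scene [286.9 274.6] [284 265   7  20 121] [0.622 0.012 0.073] [1.481 0.94  1.003] [ 12. 149. 106.]
scene [245.9 277.7] [242 273  11  11  62] [ 0.681 -0.106  0.038] [ 0.692 -0.096  0.044] [ 19. 141. 181.]
scene [281.6 321.6] [269 303  26  37 834] [0.77  0.141 0.067] [0.793 0.162 0.097] [ 11. 192. 206.]
```

View pics/crop1.png

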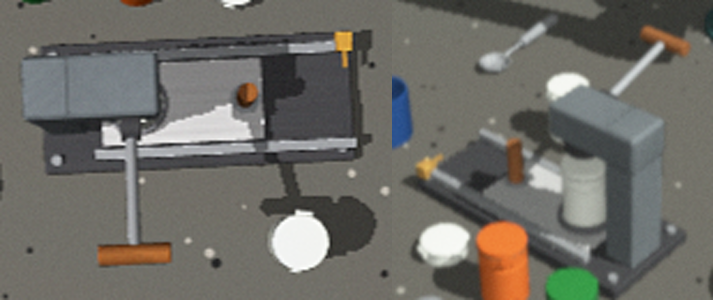

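The crop confirms it: the white jar in the ring under the ram, with the press's lever and post. The other jars stand apart. Next I'll fit the axes (bar axis, rail, plate edge) and plan the moves.

```bash
python3 - <<'E'
from h import *
t=cam('top');s=cam('scene')
H=cv2.cvtColor(t['image'],cv2.COLOR_RGB2HSV)
m=((H[...,0]<28)&(H[...,1]>110)&(H[...,2]>60))
v,u=np.where(m[270:290,275:320]);u=u+275;v=v+270
c=cv2.minAreaRect(np.c_[u,v].astype(np.float32));print('bar rect',c)
P=np.array([onz(t,a,b,.227)[:2] for a,b in zip(u,v)])
e=np.linalg.svd(P-P.mean(0))[2][0];print('bar mean',P.mean(0),'yaw',np.arctan2(e[0]*-np.sign(e[1]),abs(e[1])),np.ptp(P@e))
print('bar tri',tri(t,(297.7,279.6),s,(357.2,218.2)))
print('post tri',tri(t,(347.1,209.8),s,(286.9,269)))
# near rail: bright grey line, rows 230-245
g=cv2.cvtColor(t['image'],cv2.COLOR_RGB2GRAY).astype(int)
L=[]
for x in range(310,390): 
    r=g[226:246,x]; k=np.arange(226,246); w=np.clip(r-130,0,None)
    if w.sum()>0: L.append([x,(k*w).sum()/w.sum()])
L=np.array(L);Q=np.array([onz(t,a,b,.03)[:2] for a,b in L])
d=cv2.fitLine(Q.astype(np.float32),cv2.DIST_HUBER,0,.001,.001).ravel();print('rail',d,'yaw',np.arctan(d[0]/-d[1]))
# plate front edge columns
for y in (204,208,216,220,224): 
    r=g[y,345:368];print(y,345+np.argmin(np.diff(r))+.5,list(r))
q=readout.read_state();print(Ro.from_rotvec(q['tcp_rot']).as_matrix().round(3))
E
```

```text
bar rect ((297.558837890625, 279.7353210449219), (8.65685749053955, 31.297870635986328), 87.27368927001953)
bar mean [0.44427169 0.12902322] yaw 0.028711134614734353 0.06905706364471295
bar tri (array([0.44535716, 0.12810546, 0.22695112]), np.float64(0.002823653666591568))
post tri (array([0.6142577 , 0.00725936, 0.08733348]), np.float64(0.002164096187908228))
rail [ 0.05751993  0.99834436  0.5630433  -0.01763102] yaw -0.057551697
204 353.5 [np.int64(127), np.int64(130), np.int64(129), np.int64(130), np.int64(128), np.int64(129), np.int64(129), np.int64(153), np.int64(121), np.int64(33), np.int64(38), np.int64(44), np.int64(44), np.int64(44), np.int64(39), np.int64(46), np.int64(44), np.int64(44), np.int64(45), np.int64(44), np.int64(42), np.int64(42), np.int64(44)]
208 353.5 [np.int64(64), np.int64(65), np.int64(90), np.int64(118), np.int64(115), np.int64(111), np.int64(120), np.int64(137), np.int64(97), np.int64(39), np.int64(38), np.int64(42), np.int64(43), np.int64(38), np.int64(40), np.int64(41), np.int64(40), np.int64(40), np.int64(43), np.int64(39), np.int64(42), np.int64(41),
[... 407 characters left out ...]
np.int64(132), np.int64(129), np.int64(130), np.int64(132), np.int64(128), np.int64(124), np.int64(81), np.int64(38), np.int64(40), np.int64(63), np.int64(76), np.int64(75), np.int64(76), np.int64(76), np.int64(75), np.int64(74), np.int64(73), np.int64(72), np.int64(75), np.int64(73)]
224 347.5 [np.int64(218), np.int64(221), np.int64(183), np.int64(125), np.int64(127), np.int64(129), np.int64(129), np.int64(128), np.int64(135), np.int64(94), np.int64(36), np.int64(40), np.int64(58), np.int64(74), np.int64(71), np.int64(71), np.int64(72), np.int64(71), np.int64(76), np.int64(72), np.int64(72), np.int64(76), np.int64(71)]
[[ 0.39  -0.921 -0.   ]
 [-0.921 -0.39   0.001]
 [-0.001 -0.    -1.   ]]
```

```bash
python3 - <<'E'
from h import *
t=cam('top')
g=cv2.cvtColor(t['image'],cv2.COLOR_RGB2GRAY).astype(int)
def line(c0,c1,r0,r1):
    L=[]
    for x in range(c0,c1):
        r=g[r0:r1,x];k=r0+np.argmax(r);w=np.clip(g[k-2:k+3,x]-60,0,None);L.append([x,(np.arange(k-2,k+3)*w).sum()/w.sum()])
    Q=np.array([onz(t,a,b,.03)[:2] for a,b in L]);d=cv2.fitLine(Q.astype(np.float32),cv2.DIST_HUBER,0,.001,.001).ravel()
    print(L[0],L[-1],d,'yaw',-np.arctan(d[0]/d[1]))
line(357,393,228,242);line(368,384,184,196)
E
```

```text
[357, np.float64(232.5523114355231)] [392, np.float64(230.93215339233038)] [ 0.03768644 -0.99928963  0.560861   -0.07048637] yaw 0.037695363
[368, np.float64(191.0126582278481)] [383, np.float64(188.67098445595855)] [ 0.14811742 -0.9889698   0.6721127  -0.07433426] yaw 0.14866441
```

Request:
servo_tool(series=[[[0,0,-0.5],[0,0,1],0],[[0,0,-0.5],[0,0,1],0],[[0,0,-0.4],[0,0,1],0],[[0,0,0],[0,0,0.66],0],[[0,0,0],[0,0,0],0]])

```text
time: 0.85
tool_pos: [0.2635, -0.622, 0.3026]
tcp_rot: [2.259, -2.182, 0.003]
wrist_force: [-1.0, 0.0, -0.3]
width: 0.147
```

Request:
servo_tool(series=[[[-0.8,-0.6,0],[0,0,0],0],[[-0.8,-0.6,0],[0,0,0],0],[[-0.8,-0.6,0],[0,0,0],0],[[-0.8,-0.6,0],[0,0,0],0],[[-0.8,-0.6,0],[0,0,0],0],[[-0.8,-0.6,0],[0,0,0],0],[[-0.8,-0.5,0],[0,0,0],0],[[-0.8,0,0],[0,0,0],0]])

```text
time: 1.65
tool_pos: [0.4589, -0.2922, 0.3001]
tcp_rot: [-2.263, 2.178, 0.002]
wrist_force: [0.7, 0.3, 0.1]
width: -0.003
```

Request:
servo_tool(series=[[[-0.9,0,0],[0,0,0],0],[[-0.9,0,0],[0,0,0],0],[[-0.9,0,0],[0,0,0],0],[[-0.9,0,0],[0,0,0],0],[[-0.9,0,0],[0,0,0],0],[[-0.8,0,0],[0,0,0],0],[[0,0,0],[0,0,0],0],[[0,0,0],[0,0,0],0]])

```text
time: 2.45
tool_pos: [0.4475, -0.029, 0.3007]
tcp_rot: [2.263, -2.177, -0.0]
wrist_force: [0.4, 0.4, 0.1]
width: -0.0
```

```bash
python3 - <<'E'
from h import *
c=cam('wrist');save(c,'w1.png');print(c['o'],c['Rw'].round(2),c['f'],(c['z_map']>0).mean())
print(proj(c,[.4445,.1285,.23]),proj(c,[.614,.008,.095]))
E
```

```text
[ 0.5250343  -0.02534954  0.44326781] [[ 0.04 -0.95 -0.3 ]
 [-1.   -0.04 -0.01]
 [-0.    0.31 -0.95]] 344.2043202633471 0.995927734375
[ 81.71348903 249.10811931] [287.04650748  22.80382629]
```

View pics/w1.png

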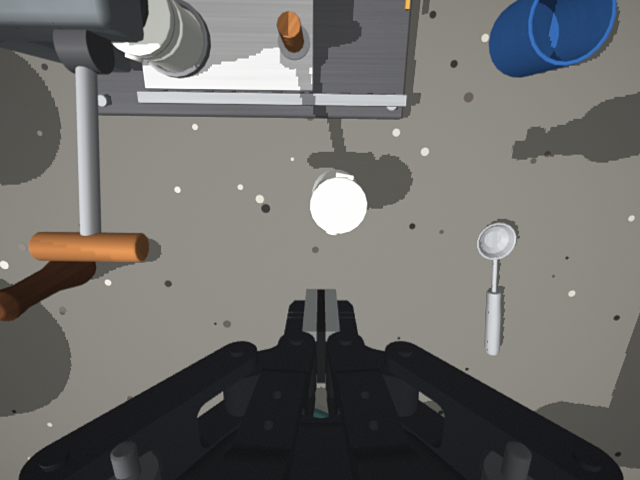

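The wrist view shows the bar at (90,247), square to the tool. The post is at (290,30) and the full jar, which stands clear, is at (338,204). The bar is about 4 mm less in y than the first estimate, so I'll go above it.

Request:
servo_tool(series=[[[-0.8,-0.06,0],[0,0,0],0],[[-0.8,0,0],[0,0,0],0],[[-0.8,0,0],[0,0,0],0],[[-0.7,0,0.2],[0,0,0],0],[[0,0,0.4],[0,0,0],0],[[0,0,0.4],[0,0,0],0],[[0,0,0],[0,0,0],0],[[0,0,0],[0,0,0],0]])

```text
time: 3.3
tool_pos: [0.4456, 0.1241, 0.251]
tcp_rot: [2.257, -2.183, -0.001]
wrist_force: [0.4, -1.0, 0.0]
width: 0.001
```

Request:
servo_tool(series=[[[0,0,0.25],[0,0,0],0],[[0,0,0.25],[0,0,0],0],[[0,0,0.2],[0,0,0],0],[[0,0,0.2],[0,0,0],0],[[0,0,0.2],[0,0,0],0],[[0,0,0.2],[0,0,0],0],[[0,0,0],[0,0,0],0]])

```text
time: 4.0
tool_pos: [0.4451, 0.1252, 0.1849]
tcp_rot: [2.259, -2.181, -0.001]
wrist_force: [-2.7, 0.4, 4.2]
width: 0.001
```

Request:
servo_tool(series=[[[0,0,0.1],[0,0,0],0],[[0,0,0.1],[0,0,0],0],[[0,0,0.06],[0,0,0],0],[[0,0,0],[0,0,0],0]])

```text
time: 4.4
tool_pos: [0.4465, 0.1254, 0.1741]
tcp_rot: [-2.259, 2.181, -0.002]
wrist_force: [-1.4, -0.2, 5.9]
width: -0.001
```

Request:
servo_tool(series=[[[0,0,0.06],[0,0,0],0],[[0,0,0.06],[0,0,0],0],[[0,0,0],[0,0,0],0]])

```text
time: 4.7
tool_pos: [0.4472, 0.1254, 0.1686]
tcp_rot: [-2.258, 2.18, -0.004]
wrist_force: [-0.2, -1.4, 6.3]
width: 0.001
```

Request:
servo_tool(series=[[[0,0,0.05],[0,0,0],0],[[0,0,0],[0,0,0],0]])

```text
time: 4.9
tool_pos: [0.4475, 0.1254, 0.1674]
tcp_rot: [-2.258, 2.18, -0.005]
wrist_force: [-3.5, -1.3, 12.4]
width: -0.001
```

Request:
servo_tool(series=[[[0,0,0.06],[0,0,0],0],[[0,0,0],[0,0,0],0]])

```text
time: 5.1
tool_pos: [0.4477, 0.1255, 0.1668]
tcp_rot: [-2.258, 2.18, -0.005]
wrist_force: [-9.2, -3.3, 25.6]
width: 0.004
```

Request:
servo_tool(series=[[[0,0,0.06],[0,0,0],0],[[0,0,0],[0,0,0],0]])

```text
time: 5.3
tool_pos: [0.4479, 0.1255, 0.1662]
tcp_rot: [-2.258, 2.179, -0.005]
wrist_force: [-15.0, -4.2, 39.0]
width: 0.001
```

That is clearly the hard stop: 39 N with the tool no longer moving. Releasing now.

Request:
servo_tool(series=[[[0,0,-0.2],[0,0,0],0],[[0,0,-0.3],[0,0,0],0],[[0,0,-0.4],[0,0,0],0],[[0,0,-0.5],[0,0,0],0],[[0,0,-0.5],[0,0,0],0],[[0,0,-0.5],[0,0,0],0],[[0.2,0,0],[0,0,0],0.8],[[0.2,0,0],[0,0,0],0.8]])

```text
time: 6.1
tool_pos: [0.4468, 0.1049, 0.2789]
tcp_rot: [-2.26, 2.181, -0.002]
wrist_force: [0.4, -0.5, -0.0]
width: 0.331
```

```bash
python3 - <<'E'
from h import *
c=cam('wrist');s=cam('scene');t=cam('top')
b=cv2.resize(s['image'][200:340,230:380],None,fx=3.43,fy=3.43,interpolation=cv2.INTER_CUBIC)
w=cv2.resize(c['image'],(373,280));b=b[:480,:514]
im=np.hstack([b[:480,:420],np.vstack([w,np.zeros((200,373,3),np.uint8)])])
cv2.imwrite('pics/c2.png',im[:,:,::-1]);print(im.shape)
for c_,p in((s,(357,218)),):print(dep(c_,*p))
# post masks
for c,r in((t,(170,300,240,410)),(s,(200,300,230,380)),(c,(0,480,0,640))):
    H=cv2.cvtColor(c['image'],cv2.COLOR_RGB2HSV);m=((H[...,0]<28)&(H[...,1]>110)&(H[...,2]>60)).astype(np.uint8)
    k=np.zeros_like(m);k[r[0]:r[1],r[2]:r[3]]=1
    N,l,st,ce=cv2.connectedComponentsWithStats(m*k)
    for i in range(1,N):
        if st[i,4]>20: v,u=np.where(l==i);print(ce[i].round(1),st[i],np.median([dep(c,x,y) for x,y in zip(u,v)],0).round(3))
E
```

```text
(480, 793, 3)
[0.45282504 0.13145778 0.23216631]
[298.7 170.7] [292 170  14   3  31] [0.73  0.131 0.019]
[388.8 189.2] [385 183   8  16  84] [ 0.674 -0.106  0.039]
[347.1 209.9] [343 206   9   9  59] [0.612 0.009 0.095]
[357.7 218.6] [346 213  23  13 133] [0.45  0.133 0.23 ]
[286.9 274.4] [284 264   7  21 124] [0.621 0.012 0.071]
[246.  277.6] [242 273  11  11  65] [ 0.68  -0.106  0.039]
[550.4   3.7] [547   0   8   9  59] [ 0.649 -0.108  0.037]
[439.3  31. ] [ 417   10   44   43 1067] [0.609 0.01  0.093]
[285.6 265.5] [ 227  249  117   33 3483] [0.447 0.126 0.231]
[150.7 270.9] [143 261  18  22  89] [0.355 0.308 0.036]
[119.6 321.8] [104 307  33  30 778] [0.341 0.297 0.128]
```

View pics/c2.png

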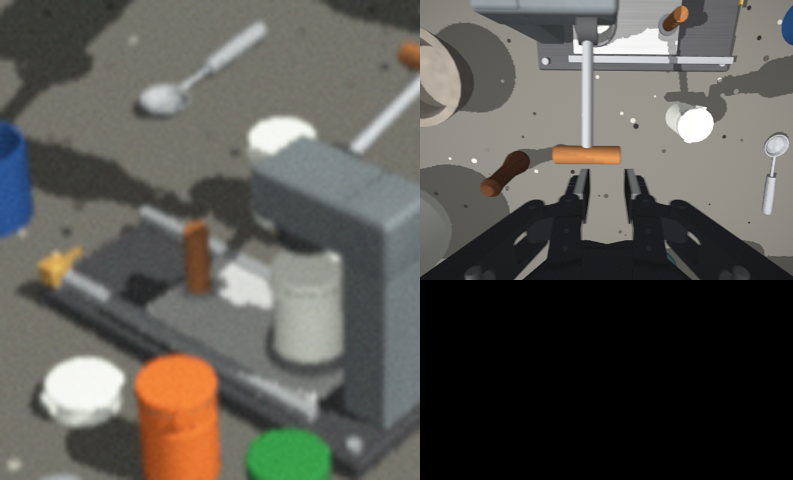

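The lever is back up: its bar is at 231 mm, as at the start. The lid sits lower and the bystanders haven't moved. Next, above the post.

Request:
servo_tool(series=[[[0.9,0,0],[0,0,0],1],[[0.9,-0.3,0],[0,0,0],1],[[0.23,-0.8,0],[0,0,0],1],[[0,-0.8,0],[0,0,0],1],[[0,-0.8,0.3],[0,0,0],1],[[0,-0.5,0.5],[0,0,0],1],[[0,0,0.5],[0,0,0],1],[[0,0,0],[0,0,0],1]])

```text
time: 7.05
tool_pos: [0.6063, 0.0095, 0.2069]
tcp_rot: [2.254, -2.177, -0.014]
wrist_force: [-2.1, -0.6, -0.5]
width: 1.001
```

```bash
cat > post.py <<'E'
from h import *
import sys
c=cam('wrist');save(c,sys.argv[1])
H=cv2.cvtColor(c['image'],cv2.COLOR_RGB2HSV);m=((H[...,0]<28)&(H[...,1]>110)&(H[...,2]>50)).astype(np.uint8)
N,l,st,ce=cv2.connectedComponentsWithStats(m)
for i in range(1,N):
    if st[i,4]>40:
        v,u=np.where(l==i);X=np.array([dep(c,x,y) for x,y in zip(u,v)]);z=np.percentile(X[:,2],90)
        T=X[X[:,2]>z-.004];print(ce[i].round(1),st[i],'top',z.round(3),T.min(0).round(3),T.max(0).round(3),((T.min(0)+T.max(0))/2).round(4))
s=readout.read_state();print(s['tool_pos'],s['wrist_force'])
E
python3 post.py w3.png
```

```text
[167.5  29.4] [  96    0  129   72 6670] top 0.091 [0.685 0.013 0.087] [0.76  0.16  0.349] [0.7226 0.0864 0.2178]
[457.3 145.6] [444 129  28  49 808] top 0.041 [ 0.646 -0.116  0.037] [0.686 0.013 0.349] [ 0.6663 -0.0518  0.1927]
[325.1 218. ] [312 197  27  42 875] top 0.096 [ 0.603 -0.003  0.092] [0.685 0.017 0.349] [0.6441 0.0073 0.2203]
[0.60716614 0.00947183 0.2096568 ] [ 0.70989466 -0.365401   -1.37197542]
```

View pics/w3.png

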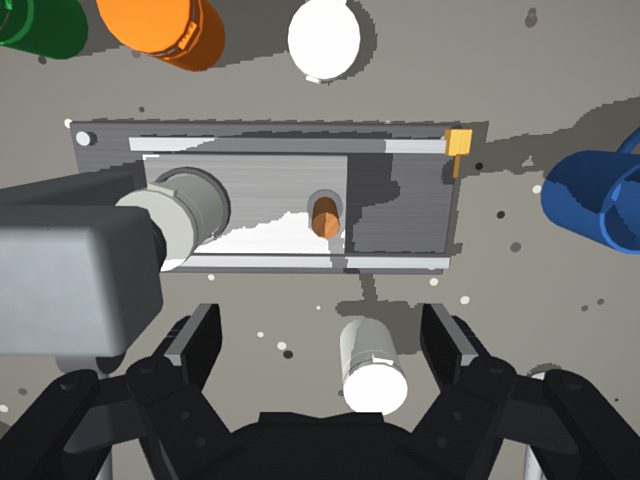

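Wrist view: post at (325,218), plate front edge at column 348, pointer at (456,165), and the jar upright in its ring. Computing the post position and the pull length.

```bash
cat > m.py <<'E'
from h import *
import sys
yaw=.036;py=np.array([-np.sin(yaw),np.cos(yaw),0]);px=np.array([np.cos(yaw),np.sin(yaw),0])
def meas(c,name,r):
    H=cv2.cvtColor(c['image'],cv2.COLOR_RGB2HSV);m=((H[...,0]>14)&(H[...,0]<30)&(H[...,1]>110)&(H[...,2]>70)).astype(np.uint8)
    k=np.zeros_like(m);k[r[0]:r[1],r[2]:r[3]]=1;v,u=np.where(m*k)
    P=np.array([onz(c,a,b,.036) for a,b in zip(u,v)]);X=P@px;tip=X<X.min()+.012
    q=P[tip];print(name,'pointer tip xmin',X.min().round(4),'y',(q@py).min().round(4),(q@py).max().round(4),(q@py).mean().round(4), 'px',u[tip].mean(),v[tip].mean())
if __name__=='__main__':
    w=cv2.imread('pics/w3.png')[:,:,::-1]
    c=cam('wrist');t=cam('top')
    print('post',onz(c,325.5,226,.095),'top',onz(t,347.1,209.9,.095))
    meas(c,'w',(125,185,440,480));meas(t,'t',(183,202,380,400))
    g=cv2.cvtColor(c['image'],cv2.COLOR_RGB2GRAY).astype(int)
    for row in(165,180,190,200):
        d=np.diff(g[row,338:360]);k=338+np.argmax(abs(d))+.5;p=onz(c,k,row,.03);print(row,k,(p@px).round(4),(p@py).round(4))
    g=cv2.cvtColor(t['image'],cv2.COLOR_RGB2GRAY).astype(int)
    for row in(200,202,204,220):
        d=np.diff(g[row,348:360]);k=348+np.argmax(abs(d))+.5;p=onz(t,k,row,.03);print('t',row,k,(p@px).round(4),(p@py).round(4))
E
python3 m.py
```

```text
post [0.61330334 0.00681035 0.095     ] top [0.61236134 0.00851972 0.095     ]
w pointer tip xmin 0.6418 y -0.1343 -0.1287 -0.1314 px 453.2289156626506 171.06024096385542Traceback (most recent call last):
  File "m.py", line 13, in <module>
    meas(c,'w',(125,185,440,480));meas(t,'t',(183,202,380,400))
                                  ~~~~^^^^^^^^^^^^^^^^^^^^^^^^^
  File "m.py", line 7, in meas
    P=np.array([onz(c,a,b,.036) for a,b in zip(u,v)]);X=P@px;tip=X<X.min()+.012
                                                        ~^~~
ValueError: matmul: Input operand 1 has a mismatch in its core dimension 0, with gufunc signature (n?,k),(k,m?)->(n?,m?) (size 3 is different from 0)
```

```bash
sed -i "s/;meas(t,'t',(183,202,380,400))//" m.py; sed -i '/^    g=cv2.cvtColor(t/,$d' m.py; cp m.py m2.py; python3 m2.py; python3 post.py w4.png | tail -2
```

```text
post [0.61509972 0.00666932 0.095     ] top [0.61236134 0.00851972 0.095     ]
w pointer tip xmin 0.6418 y -0.1341 -0.1286 -0.1315 px 450.8313253012048 174.3132530120482
165 345.5 0.6559 -0.0347
180 345.5 0.642 -0.035
190 345.5 0.6325 -0.0352
200 344.5 0.6229 -0.0345
[324.6 222. ] [312 202  26  40 813] top 0.096 [ 0.603 -0.003  0.092] [0.687 0.017 0.358] [0.6452 0.0072 0.2252]
[0.61027945 0.00942164 0.21586852] [ 0.19476854 -0.56711441 -0.26066472]
```

Request:
servo_tool(series=[[[0,0,0],[0,0,0],1],[[0,0,0],[0,0,0],1],[[0,0,0],[0,0,0],1]])

```text
time: 7.65
tool_pos: [0.6097, 0.0094, 0.2145]
tcp_rot: [-2.259, 2.182, -0.001]
wrist_force: [0.6, 0.0, -0.3]
width: 0.996
```

```bash
python3 m2.py; python3 post.py w5.png | tail -2; python3 - <<'E'
from h import *
c=cam('wrist');H=cv2.cvtColor(c['image'],cv2.COLOR_RGB2HSV);print(c['image'][200:248:2,325].tolist())
E
```

```text
post [0.6155834  0.00661575 0.095     ] top [0.61236134 0.00851972 0.095     ]
w pointer tip xmin 0.6416 y -0.1339 -0.1284 -0.1312 px 450.037037037037 175.25925925925927
165 345.5 0.6566 -0.0349
180 345.5 0.6427 -0.0352
190 344.5 0.6332 -0.0344
200 344.5 0.6236 -0.0346
[324.6 221.5] [312 201  27  40 823] top 0.096 [ 0.604 -0.003  0.092] [0.687 0.017 0.357] [0.6453 0.007  0.2243]
[0.60958199 0.00944682 0.21393508] [-0.60698321  0.34881284  0.39751305]
[[123, 122, 123], [94, 60, 33], [97, 65, 38], [99, 66, 41], [96, 64, 40], [96, 64, 39], [95, 63, 38], [94, 64, 40], [130, 85, 52], [221, 143, 85], [214, 141, 83], [210, 139, 83], [207, 135, 81], [202, 133, 77], [205, 135, 81], [212, 140, 81], [224, 147, 87], [225, 148, 88], [218, 144, 85], [205, 135, 80], [211, 135, 77], [188, 189, 191], [248, 248, 247], [246, 246, 246]]
```

Request:
servo_tool(series=[[[0.05,-0.06,0.4],[0,0,0],1],[[0,0,0.6],[0,0,0],1],[[0,0,0.6],[0,0,0],1],[[0,0,0.6],[0,0,0],1],[[0,0,0.6],[0,0,0],1],[[0,0,0.4],[0,0,0],1],[[0,0,0],[0,0,0],1],[[0,0,0],[0,0,0],1]])

```text
time: 8.65
tool_pos: [0.6126, 0.007, 0.0537]
tcp_rot: [2.259, -2.182, -0.001]
wrist_force: [0.9, 0.3, 0.1]
width: 0.994
```

Request:
servo_tool(series=[[[0,0,0],[0,0,0],0],[[0,0,0],[0,0,0],0],[[0,0,0],[0,0,0],0],[[0,0,0],[0,0,0],0],[[0,0,0],[0,0,0],0],[[0,0,0],[0,0,0],0],[[0,0,0],[0,0,0],0],[[0,0,0],[0,0,0],0]], grip_force=60)

```text
time: 9.45
tool_pos: [0.6132, 0.0063, 0.0548]
tcp_rot: [2.26, -2.182, 0.002]
wrist_force: [-2.6, -3.0, 6.3]
width: 0.245
```

Request:
servo_tool(series=[[[0.1,0,0],[0,0,0],0],[[0.2,0,0],[0,0,0],0],[[0.2,0,0],[0,0,0],0],[[0.2,0,0],[0,0,0],0],[[0.2,0,0],[0,0,0],0],[[0.2,0,0],[0,0,0],0],[[0.2,0,0],[0,0,0],0],[[0.2,0,0],[0,0,0],0]])

```text
time: 10.25
tool_pos: [0.6151, -0.0653, 0.0547]
tcp_rot: [-2.258, 2.181, 0.005]
wrist_force: [-4.0, 9.8, 9.1]
width: 0.24
```

Request:
servo_tool(series=[[[0.15,0,0],[0,0,0],0],[[0.1,0,0],[0,0,0],0],[[0,0,0],[0,0,0],0],[[0,0,0],[0,0,0],0]])

```text
time: 10.65
tool_pos: [0.6154, -0.0781, 0.0548]
tcp_rot: [-2.258, 2.182, 0.005]
wrist_force: [-4.6, 7.0, 8.9]
width: 0.244
```

```bash
python3 - <<'E'
from h import *
c=cam('wrist');s=cam('scene');t=cam('top')
for x,n in((c,'W'),(s,'S'),(t,'T')):cv2.imwrite('raw_%s.png'%n,x['image'][:,:,::-1])
w=cv2.resize(c['image'],(400,300));b=cv2.resize(s['image'][200:340,225:365],(400,400),interpolation=cv2.INTER_CUBIC)
d=cv2.resize(t['image'][170:260,270:410],(400,257),interpolation=cv2.INTER_CUBIC)
im=np.zeros((560,800,3),np.uint8);im[:300,:400]=w;im[:400,400:]=b;im[302:559,:400]=d
save({'image':im},'p1.png')
E
```

```text
(no output)
```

View pics/p1.png

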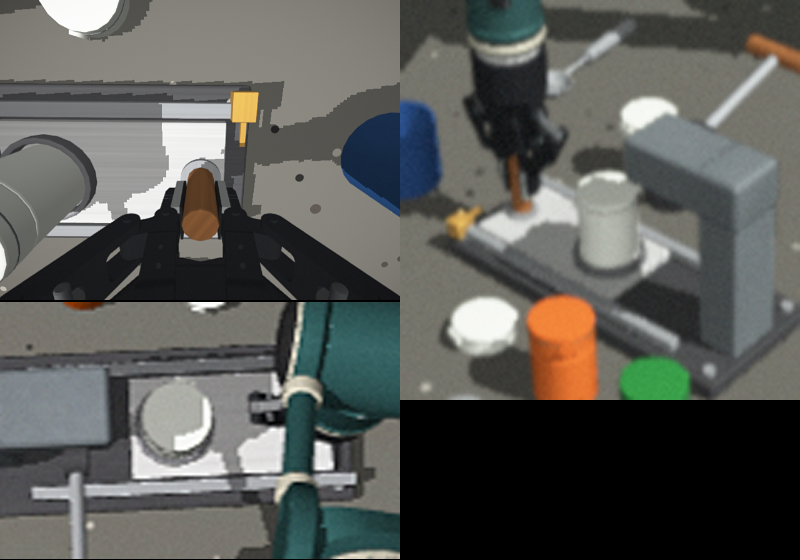

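The carriage is out about 84 mm with the jar upright. In the wrist view the plate edge is at about column 360 and the pointer at about 389 in full-size pixels. Measuring the rest.

```bash
cat > m3.py <<'E'
from m import *
c=cam('wrist')
meas(c,'w',(140,240,368,425))
g=cv2.cvtColor(c['image'],cv2.COLOR_RGB2GRAY).astype(int)
for row in(205,215,225,240,255,265):
    d=np.diff(g[row,345:420]);k=345+np.argmin(d)+.5;p=onz(c,k,row,.03);print(row,k,(p@px).round(4),(p@py).round(4))
print(readout.read_state()['tool_pos'])
E
python3 m3.py
```

```text
w pointer tip xmin 0.6414 y -0.1342 -0.129 -0.1315 px 387.41634241245134 221.65758754863813
205 361.5 0.6545 -0.1194
215 360.5 0.6495 -0.1191
225 360.5 0.6443 -0.1193
240 353.5 0.6364 -0.116
255 359.5 0.6282 -0.1193
265 358.5 0.6227 -0.1189
[ 0.61539745 -0.07788047  0.0547433 ]
```

Request:
servo_tool(series=[[[0.08,0,0],[0,0,0],0],[[0.08,0,0],[0,0,0],0],[[0.08,0,0],[0,0,0],0],[[0,0,0],[0,0,0],0],[[0,0,0],[0,0,0],0],[[0,0,0],[0,0,0],0]])

```text
time: 11.45
tool_pos: [0.6157, -0.0897, 0.0547]
tcp_rot: [-2.258, 2.182, 0.006]
wrist_force: [-4.2, 8.2, 8.8]
width: 0.239
```

```bash
sed -i 's/(140,240,368,425)/(140,240,340,425)/' m3.py; sed -i '/^print(read/i save({"image":cv2.resize(c["image"][130:300,250:450],(800,600)[:2] if 0 else (700,595),interpolation=cv2.INTER_CUBIC)},"f1.png")' m3.py; python3 m3.py
```

```text
w pointer tip xmin 0.6413 y -0.134 -0.1295 -0.1318 px 363.5633187772926 221.87772925764193
205 368.5 0.6544 -0.1346
215 358.5 0.6493 -0.1298
225 367.5 0.6442 -0.1345
240 355.5 0.6363 -0.1287
255 359.5 0.6281 -0.1311
265 358.5 0.6226 -0.1307
[ 0.61571721 -0.08964155  0.05478534]
```

View pics/f1.png

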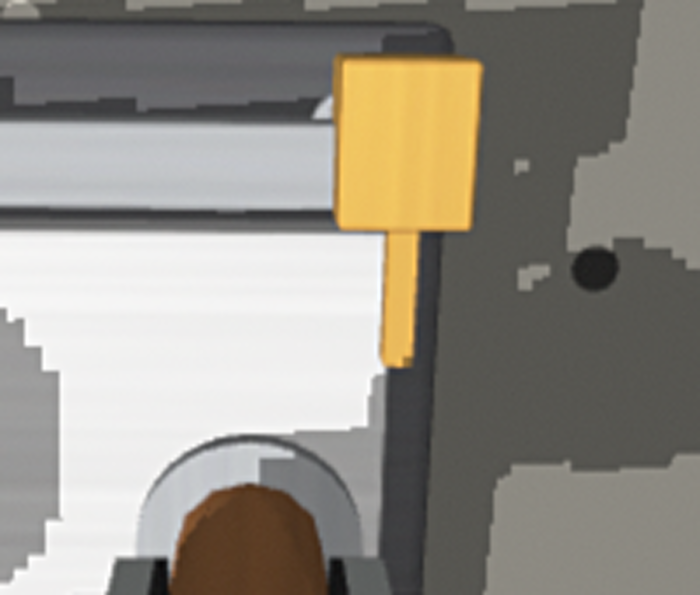

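The crop shows the plate's front edge (x≈385) meeting the pointer (x≈385–417). The measured edge is at -0.131 and the pointer at -0.132, and the clip hasn't moved. One last check of the arm, jar and lever, then I hand in.

```bash
python3 - <<'E'
from h import *
s=cam('scene');q=readout.read_state()
print('bar',np.median([dep(s,u,v) for u in(355,357,359) for v in(217,218,219)],0),'qd',abs(q['joint_vel']).max(),q['tool_pos'],q['wrist_force'],q['width'],q['time'])
order.finish_job()
E
```

```text
bar [0.44888947 0.12836392 0.22921462] qd 0.002094424617473799 [ 0.61568195 -0.08962415  0.05471923] [-4.51123482  9.84988474  9.83328276] 0.2426017925686828 11.55
the job is handed in; nothing more can be done
```

The job is handed in at about 11.6 s on the robot's clock, with the gripper still holding the carriage out by its post; it reports no verdict.

- **Lever:** I pressed it with shut fingers until it stopped moving, at 39 N. After release the bar was back at its rest height (top about 230 mm).
- **Lid:** it looked lower on the jar afterwards. I did not measure how far it went on, so that rests on the lever having reached its stop.
- **Carriage:** I gripped the post at 60 N and pulled it about 96 mm. The front edge is about 1 mm short of the pointer's centre, within the 6 mm allowed.
- **Clip and jar:** the clip's measured position changed by less than 0.5 mm. The jar looked upright in its ring in the view taken 12 mm before the end of the pull; I did not view it whole after that.
- **Bystanders:** none looked moved in the pictures, though I did not measure them.
- **At hand-in:** the arm was still, holding against about 10 N of spring pull.
- **Readings that disagreed:** one line fit on the +x rail gave a yaw of 0.15 rad. I dropped it because the bar (0.029 rad) and the other rail (0.038 rad) agreed. In the final edge check, a few rows picked up the pointer or a shadow instead of the plate edge, so I left them out.

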